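# Clip the green marker onto the green board

### The job

Mark the green chopping board as clean: take the green spring clip off its parking strip and clip it onto the upper edge of the green board, about in the middle, upright, square to the board and pushed well down, and let it hold there by its own spring. Leave the red clip parked where it is.

Things in the scene. Friction and masses are not known exactly. Their poses are not given: they have to be found in the camera images.
- clip_green: Green spring clip, about 50 g, parked upright astride a 6 mm rib. Origin: centre of its steel barrel (radius 7) on the hinge; x: squeeze direction, y: along hinge and rib, z up. Levers 7 to 43 mm above origin, 30 wide along y; 48 mm over their tops when parked, 28 and parallel when fully squeezed. Jaws reach 42 mm below origin, pads 28 to 42 below. Fully down, the barrel rests on the edge.
- clip_green_jaw (a joint): Turn of each leg of the green clip, rad: 0 when gripping 6 mm (rib or board; pads flat, about 5 N), 0.25 squeezed to the stop, -0.07 shut on nothing. At the stop the jaw tips are 26 mm apart. Squeezing the levers 25 mm above the origin takes about 7 N to begin, 12 N to reach the stop; 15 to 25 N holds it open.
- board_green: Green plastic chopping board, 6 mm thick, 180 wide, upright and held fast in a low wooden rack (121 x 190 mm); a like red board stands parallel, 70 mm from it, nearer or farther. Origin: middle of its upper edge, 100 mm above the worktop. x: across the thickness, y: along the edge, z up. Small hanging hole in one upper corner.
- clip_red: Red spring clip, same shape and axes as the green one, to be left alone. It is parked 100 mm from the green one along the same metal rib, left or right of it. The rib's upper edge is 52 mm above the worktop; it stands on a wooden strip 60 x 190 mm, 12 high. Over the back of the worktop hangs a wall cabinet, about 0.46 m up, its front and handles from x = 0.58 m on: keep the wrist clear of it.
Things that resemble listed ones, but are neither listed nor needed, are in the scene too. Of the things that look like the clip_green, the larger one is meant.

How it is judged:
On the way:
1. the green clip is lifted off the strip (height (world z) of clip_green above 0.085 m), for 0.1 s.
At the end, for the whole second after the job is handed in: The green clip grips the green board's upper edge by its spring, at rest and released: barrel within 35 mm of the middle, 12 mm of the mid-plane, at most 25 mm above the edge; upright and square within 14 degrees; jaw opening -0.04 to 0.08 rad (x of clip_green in the frame of board_green between -0.012 and 0.012 m and y of clip_green in the frame of board_green between -0.035 and 0.035 m and z of clip_green in the frame of board_green between 0 and 0.025 m and angle between clip_green's own z axis and vertical below 0.25 rad and angle between the y axis of clip_green and the y axis of board_green, either way round below 0.25 rad and value of joint clip_green_jaw between -0.04 and 0.08 rad and contact force between clip_green and board_green above 1 N and linear speed of clip_green below 0.02 m/s); the robot touches nothing.
It fails at once if the red clip is moved more than 20 mm (distance of clip_red from where it was at the start of the episode above 0.02 m).
It also fails if it takes over 38 s, if anything falls off the work surface, if the arm or the gripper's body presses on something with over 40 N, if the wrist force passes 120 N, or if a joint passes its speed limit or range.

### The arm

A 6-joint arm with a two-finger parallel gripper is mounted at the origin on a cart in front of the work surface, level with it; the furniture and walls round the work are solid. World frame = base frame: x ahead of the robot, y to its left, z up, the work surface at z = 0. Lengths are in m, angles in rad, forces in N, time in s.
With the tool pointing down it reaches from about 0.275 to 0.725 m from the base axis. Payload 5.6 kg.
Tool frame: the origin (TCP) lies between the finger pads; the fingertips stand env.tcp_to_tips ahead of it and the grasp point (between the pads) lies 6 mm ahead of it (env.tcp_to_tips is the distance from the TCP to the fingertips, in m); z points along the fingers, y is the line along which they close (so a half turn about z gives the same grasp; the last joint's range is limited). The gripper opens to 85 mm and grips with 20 to 120 N. Pads are 22 mm wide; open, the fingers measure 114 mm over their backs; the gripper's body (76 mm by 85 mm) begins 54 mm behind the grasp point. The pads swing forward as they close: fully open they stand 13 mm farther back than shut.
Start: joints at [-0.849, 0.255, 0.108, 0, -1.424, -0.285], TCP at [0.233, -0.498, 0.256] pointing down, gripper open.
Joint ranges: [-2.95, 2.95], [-1.21, 1.97], [-1.09, 1.5], [-2.87, 1.71], [-2.94, -0.07], [-3.05, 3.05]. Speed limits (rad/s): [2.57, 2.57, 3.14, 3.14, 3.14, 3.14].

### API

Orientations are given as a unit quaternion [x, y, z, w].
In Python, from bench import env gives the robot as it stands.
- The arm moves only by the tool step_arm, never from a script. Its argument "moves" is a list of rows, each an object of numbers: "fingers": the finger opening in mm, from 0 to 85.4; "x", "y", "z": the shift along the tool's x, y, z in mm; "roll": the turn about the tool's z in rad. In form: [{"fingers": .., "x": .., "y": .., "z": .., "roll": ..}, ...]. A call has 1 to 5 rows; each row is the pose to reach, as a shift and turn from the pose commanded when the call began, along the tool's axes at that moment; what a row does not reach only later rows make up. A row lasts 1/12 s, in which the tool goes at most 41.7 mm and 7.16 degrees, less where a joint would pass 70% of its speed; a pose out of reach is approached as far as the arm can. A call with a gripper value outside its range is refused whole. The fingers move at their own pace and stop on an object; "force" is the grip in N (left out, the last holds). Time passes only in rows, so rows that repeat a pose let the fingers close. It gives the time, the measured TCP pose, the force, the opening and the grip force at its end, in the units of the state.
- env.read_state(): the state, without advancing time (a new reading comes with each control period).
- env.snapshot(name): name is "side" or "top"; returns a dict with "color" (420x560x3 uint8, red, green, blue), "intrinsics" (3x3 intrinsics, pixels), "k1" (the pictures are not rectified: a ray, as slopes to the right and down, at radius r is drawn at 1 + k1 r^2 times it, then the intrinsics apply), "rvec" (rotation vector, rad) and "tvec" (3), from world to camera coordinates, as OpenCV has them. Camera axes: x right, y down, z forward; pixel columns grow to the right and rows downward; lengths in m; the calibration is good to about 2 mm. A picture is of the moment at which its call begins. There is no depth.
- env.job_done(): hands the job in; it is judged then, once.
The state is a dict: "clock": time; "q": joint angles; "qd": joint speeds; "effort": joint torques, N m; "tcp_pos": TCP position; "tool_rot": TCP orientation; "contact_force": force on the tool from outside, world axes, zero at the start; "torque": the same for the moment, N m; "finger_gap": opening from 0.0 (shut) to 1.0 (fully open); "grip_force": force on a finger pad.
Only numpy, scipy, OpenCV 4.12 (cv2) and the standard library are available. Lean on these libraries where they do the work, as an engineer would, in place of code of your own. Each camera call takes 0.05 s, during which the arm holds its last target. There are 200 camera calls.

## Working session

There is one attempt and no reset: what is moved stays moved. The work goes in short steps, Python scripts to look and compute and a tool call to move; the robot and the scene stay as the last step left them, time stands still between calls to the robot, and variables do not carry over. Pictures are saved under pics/ and viewed, at most 10 in all, crops included, and the job is handed in when it is done.

Besides the shell and the picture viewer there is one more tool, called after "Emit:" as name(argument=value, ...), one argument or row to a line, values as JSON. step_arm: Moves the arm, as the interface text tells. Its arguments: {"type":"object","properties":{"moves":{"type":"array","items":{"type":"object","properties":{"fingers":{"type":"number"},"x":{"type":"number"},"y":{"type":"number"},"z":{"type":"number"},"roll":{"type":"number"}}}},"force":{"type":"number"}},"required":["moves"]}

```bash
mkdir -p pics; cat > h.py <<'E'
import numpy as np, cv2
from bench import env
def cast(s,uv,z):
    K=np.array(s["intrinsics"]);k1=s["k1"]
    R=cv2.Rodrigues(np.array(s["rvec"],float))[0];t=np.array(s["tvec"],float).ravel()
    p=cv2.undistortPoints(np.array(uv,float).reshape(-1,1,2),K,np.array([k1,0,0,0.])).reshape(-1,2)
    d=np.c_[p,np.ones(len(p))]@R; o=-R.T@t
    return o+d*((z-o[2])/d[:,2])[:,None]
def ray(s,uv):
    a=cast(s,uv,0.)[0]; R=cv2.Rodrigues(np.array(s["rvec"],float))[0];o=-R.T@np.array(s["tvec"],float).ravel()
    return o,(a-o)/np.linalg.norm(a-o)
def proj(s,P):
    return cv2.projectPoints(np.array(P,float).reshape(-1,1,3),np.array(s["rvec"],float),np.array(s["tvec"],float),np.array(s["intrinsics"]),np.array([s["k1"],0,0,0.]))[0].reshape(-1,2)
def save(s,n): cv2.imwrite(f"pics/{n}.png",s["color"][:,:,::-1])
E
python3 - <<'E'
from h import *
for n in("side","top"):
    s=env.snapshot(n);save(s,n+"0")
    R=cv2.Rodrigues(np.array(s["rvec"],float))[0];print(n,-R.T@np.array(s["tvec"]).ravel(),R[2],s["k1"])
st=env.read_state();print(st["clock"],st["tcp_pos"],st["tool_rot"],env.tcp_to_tips)
E
```

```text
side [ 0.3467055  -0.66530848  0.5295569 ] [ 0.14791572  0.85413251 -0.49857657] -0.10675009536725438
top [0.35422814 0.03481728 0.96493   ] [ 0.12501541  0.01102429 -0.99209355] -0.03339760260333054
0.1 [ 0.23254589 -0.49800511  0.25547554] [-2.16629186e-01  9.76253583e-01  8.24272858e-04 -2.40545293e-04] 0.025
```

View pics/side0.png

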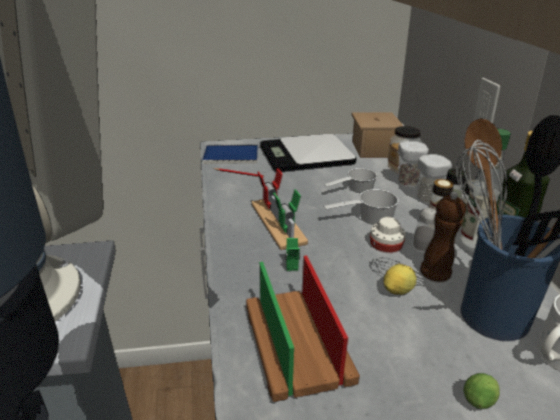

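View pics/top0.png

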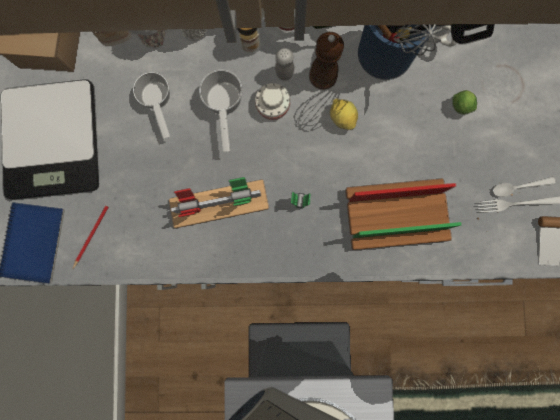

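The side view shows the board rack at about (300,340), the parking strip at (278,215) and a small loose green clip at (293,252). In the top view the green clip on the strip is at (240,191), red at (187,202), the small look-alike at (300,200), and the green board's edge runs (360,234)–(460,225).

```bash
python3 - <<'E'
from h import *
s=env.snapshot("top");c=s["color"];hsv=cv2.cvtColor(c,cv2.COLOR_RGB2HSV)
m=cv2.inRange(hsv,(50,90,40),(85,255,255))
n,l,st,ce=cv2.connectedComponentsWithStats(m)
for i in range(1,n):
    if st[i,4]>15:print(st[i],ce[i])
# board
x=[i for i in range(1,n) if st[i,0]>340 and st[i,2]>60]
for i in x:
    p=np.argwhere(l==i)[:,::-1].astype(np.float32);r=cv2.minAreaRect(p);b=cv2.boxPoints(r);print(r)
    print(cast(s,b,0.1).round(4))
crop=cv2.resize(c[160:260,150:330],None,fx=4.4,fy=4.4,interpolation=cv2.INTER_CUBIC);cv2.imwrite("pics/c1.png",crop[:,:,::-1])
s=env.snapshot("side");c=s["color"]
crop=cv2.resize(c[150:280,230:330],None,fx=4.5,fy=4.5,interpolation=cv2.INTER_CUBIC);cv2.imwrite("pics/c2.png",crop[:,:,::-1])
E
```

```text
[230 177  17  14 170] [238.1        183.82941176]
[291 193   7  12  65] [294.         198.66153846]
[303 194   7  12  65] [306.09230769 199.87692308]
[234 197  17   9  94] [241.84042553 200.72340426]
[354 222 107  16 540] [406.19074074 229.56851852]
((406.96246337890625, 229.6035614013672), (5.512161731719971, 106.84790802001953), 84.588134765625)
[[ 0.4217 -0.0828  0.1   ]
 [ 0.4365 -0.2712  0.1   ]
 [ 0.4268 -0.2715  0.1   ]
 [ 0.412  -0.0834  0.1   ]]
```

View pics/c1.png

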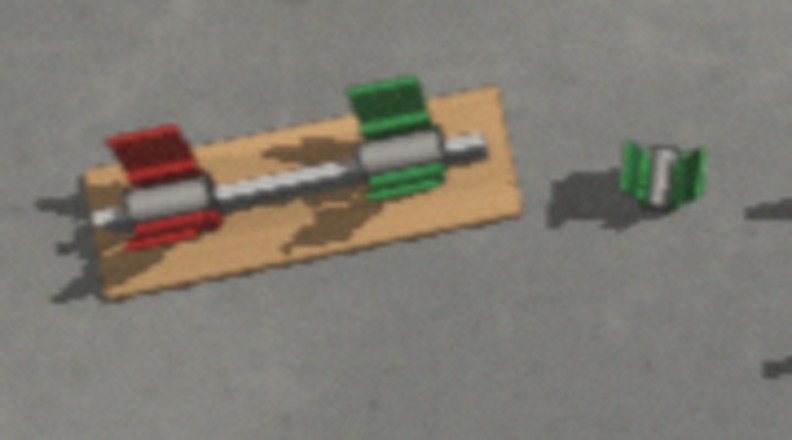

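View pics/c2.png

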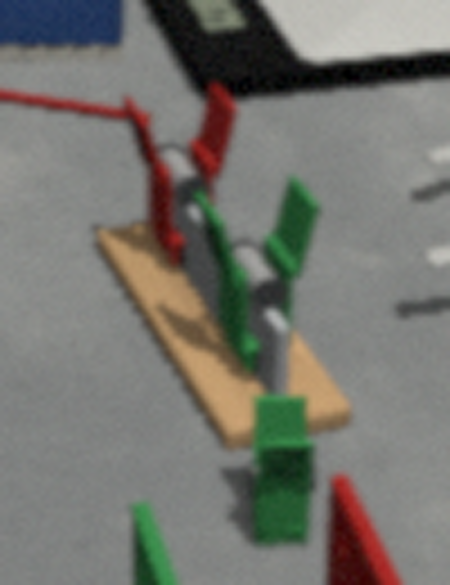

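The crops show the green clip's barrel at crop (400,150), i.e. image (240.9,194.1). It sits astride the rib, which runs (100,215)–(480,147) in the crop. The loose small clip is at (660,175). In the side crop the green barrel is at (255,262), i.e. image (286.7,208.2).

```bash
python3 - <<'E'
from h import *
s=env.snapshot("top");hsv=cv2.cvtColor(s["color"],cv2.COLOR_RGB2HSV)
m=cv2.inRange(hsv,(50,90,40),(85,255,255))
cols=np.arange(370,456);rows=[np.argmax(m[:,c][215:245])+215-0.5 for c in cols]
P=cast(s,np.c_[cols,rows],.1);f=np.polyfit(P[:,1],P[:,0],1);print("board far edge slope",f, "x at y=-.1815",np.polyval(f,-.1815),"right end",cast(s,[(460.5,224)],.1))
g=lambda u,v:(150+u/4.4-.4,160+v/4.4-.4)
r=cast(s,[g(100,215),g(480,147)],.052);print("rib",r,(r[0]-r[1])[0]/(r[0]-r[1])[1],np.linalg.norm(r[0]-r[1]))
b=cast(s,[g(400,150),g(168,198)],.063);print("barrels",b,np.linalg.norm(b[0]-b[1]))
S=env.snapshot("side")
side=(230+255/4.5-.4,150+262/4.5-.4)
o1,d1=ray(s,g(400,150));o2,d2=ray(S,side)
t=np.linalg.lstsq(np.c_[d1,-d2],o2-o1,rcond=None)[0];print("tri",o1+t[0]*d1,o2+t[1]*d2)
from scipy.spatial.transform import Rotation as Ro
st=env.read_state();print(Ro.from_quat(st["tool_rot"]).as_matrix().round(4),st["tcp_pos"])
# board in side view: top corners
h2=cv2.cvtColor(S["color"],cv2.COLOR_RGB2HSV);m2=cv2.inRange(h2,(50,90,40),(85,255,255))
print("pred side px board ends",proj(S,[(np.polyval(f,y)-.003,y,.1) for y in(-.092,-.271)]))
n,l,q,ce=cv2.connectedComponentsWithStats(m2);
for i in range(1,n):
    if q[i,4]>40:print(q[i])
i=max([i for i in range(1,n) if 240<q[i,0]<300],key=lambda i:q[i,4])
p=np.argwhere(l==i)[:,::-1];print(cv2.approxPolyDP(cv2.convexHull(p),3,True).reshape(-1,2).tolist())
E
```

```text
board far edge slope [-0.07820045  0.41518292] x at y=-.1815 0.4293763048873055 right end [[ 0.43260743 -0.27200685  0.1       ]]
rib [[0.47470158 0.24869091 0.052     ]
 [0.50136463 0.08612375 0.052     ]] -0.16401250870680498 0.16473918592973266
barrels [[0.49886915 0.11928953 0.063     ]
 [0.48001763 0.21736912 0.063     ]] 0.09987484456258096
tri [0.49854865 0.11910236 0.06499853] [0.49746978 0.11921336 0.06483591]
[[-9.061e-01 -4.230e-01 -3.000e-04]
 [-4.230e-01  9.061e-01  5.000e-04]
 [ 1.000e-04  6.000e-04 -1.000e+00]] [ 0.23262465 -0.4982229   0.25599318]
pred side px board ends [[261.00600256 260.61742639]
 [292.13575222 346.71183149]]
[500 131   9  18  94]
[289 190  11  23 140]
[273 192  15  40 166]
[286 238  13  33 360]
[ 260  262   34  134 1643]
[[290, 395], [260, 300], [260, 262], [293, 346]]
```

Emit:
step_arm(
  moves=[
    {"x": -30, "y": 26.6},
    {"x": -60, "y": 53.2},
    {"x": -90, "y": 80},
    {"x": -120, "y": 106.6},
    {"x": -150, "y": 133},
  ],
  force=25,
)

```text
invalid input at $.moves[0]: expected keys fingers, x, y, z, roll
```

Emit:
step_arm(
  moves=[
    {"x": -30, "y": 26.6},
    {"x": -60, "y": 53.2},
    {"x": -90, "y": 80},
    {"x": -120, "y": 106.6},
    {"x": -150, "y": 133},
  ],
)

```text
invalid input at $.moves[0]: expected keys fingers, x, y, z, roll
```

Emit:
step_arm(
  moves=[
    {"x": -30, "y": 26.6},
    {"x": -60, "y": 53.2},
    {"x": -90, "y": 80},
    {"x": -120, "y": 106.6},
    {"x": -150, "y": 133},
  ],
)

```text
invalid input at $.moves[0]: expected keys fingers, x, y, z, roll
```

Emit:
step_arm(
  moves=[
    {"x": -26, "y": 23.5, "roll": -0.12},
    {"x": -52, "y": 47.5, "roll": -0.24},
    {"x": -52, "y": 47.5, "roll": -0.36},
    {"x": -52, "y": 47.5, "roll": -0.48},
    {"x": -52, "y": 47.5, "roll": -0.6},
  ],
)

```text
invalid input at $.moves[0]: expected keys fingers, x, y, z, roll
```

Emit:
step_arm(
  moves=[
    {"roll": -0.12},
    {"roll": -0.24},
    {"roll": -0.36},
    {"roll": -0.48},
    {"roll": -0.6},
  ],
)

```text
invalid input at $.moves[0]: expected keys fingers, x, y, z, roll
```

Emit:
step_arm(
  moves=[
    {"roll": -0.107, "z": 30},
    {"roll": -0.107, "z": 60},
    {"roll": -0.107, "z": 80},
    {"roll": -0.107, "z": 80},
  ],
)

```text
invalid input at $.moves[0]: expected keys fingers, x, y, z, roll
```

```bash
cat > where.py <<'E'
from h import *
import sys
from scipy.spatial.transform import Rotation as Ro
st=env.read_state();R=Ro.from_quat(st["tool_rot"]).as_matrix()
print(st["clock"],np.round(st["tcp_pos"],4),R.round(3).tolist(),np.round(st["contact_force"],1),round(st["finger_gap"],3),st["grip_force"])
tx,ty,tz,ang=map(float,sys.argv[1:])  # TCP target, wanted heading of tool y (deg)
print("mm in tool",(R.T@(np.array([tx,ty,tz])-st["tcp_pos"])*1000).round(1),"roll",(np.arctan2(R[1,1],R[0,1])-np.radians(ang)+np.pi)%(2*np.pi)-np.pi)
E
python3 where.py 0.4985 0.119 0.090 189.9
python3 - <<'E'
from h import *
a=env.snapshot("side");b=env.snapshot("top")
c=np.hstack([cv2.resize(a["color"][100:260,200:360],None,fx=2.5,fy=2.5),cv2.resize(b["color"][120:280,160:320],None,fx=2.5,fy=2.5)])
cv2.imwrite("pics/over.png",c[:,:,::-1])
E
```

```text
0.3 [ 0.2326 -0.4982  0.256 ] [[-0.906, -0.423, -0.0], [-0.423, 0.906, 0.001], [0.0, 0.001, -1.0]] [ 0.3  0.3 -0.5] 1.0 0.0
mm in tool [-502.   446.7  166.2] roll -1.3068513653673568
```

View pics/over.png

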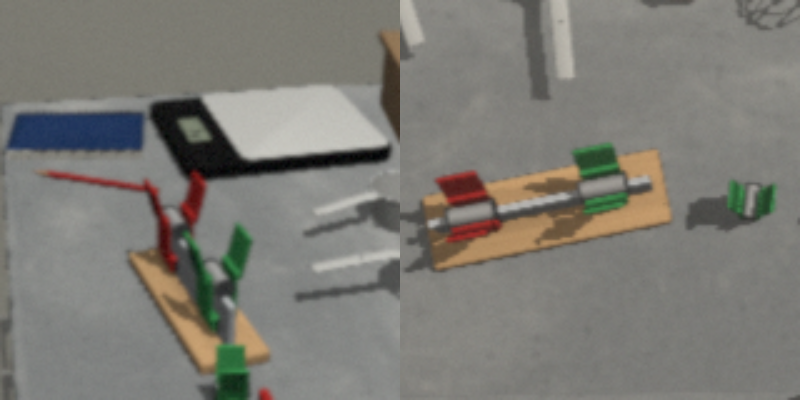

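All keys are required in every row, so nothing moved. The picture shows the same parked clips as before. I'll resend with full rows.

Emit:
step_arm(
  moves=[
    {"fingers": 85, "x": -30, "y": 26.6, "z": 0, "roll": 0},
    {"fingers": 85, "x": -60, "y": 53.2, "z": 0, "roll": 0},
    {"fingers": 85, "x": -90, "y": 80, "z": 0, "roll": 0},
    {"fingers": 85, "x": -120, "y": 106.6, "z": 0, "roll": 0},
    {"fingers": 85, "x": -150, "y": 133, "z": 0, "roll": 0},
  ],
  force=25,
)

```text
clock: 0.82
tcp_pos: [0.3125, -0.3128, 0.2564]
tool_rot: [-0.216, 0.976, -0.0, 0.0]
contact_force: [1.5, -0.2, 0.2]
finger_gap: 0.995
grip_force: 0.0
```

Emit:
step_arm(
  moves=[
    {"fingers": 85, "x": -30, "y": 26.6, "z": 0, "roll": 0},
    {"fingers": 85, "x": -60, "y": 53.2, "z": 0, "roll": 0},
    {"fingers": 85, "x": -90, "y": 80, "z": 0, "roll": 0},
    {"fingers": 85, "x": -120, "y": 106.6, "z": 0, "roll": 0},
    {"fingers": 85, "x": -150, "y": 133, "z": 0, "roll": 0},
  ],
)

```text
clock: 1.23
tcp_pos: [0.3922, -0.1285, 0.2567]
tool_rot: [-0.217, 0.976, -0.0, 0.001]
contact_force: [0.8, -0.8, 0.0]
finger_gap: 0.996
grip_force: 0.0
```

Emit:
step_arm(
  moves=[
    {"fingers": 85, "x": -30, "y": 26.6, "z": 0, "roll": 0},
    {"fingers": 85, "x": -60, "y": 53.2, "z": 0, "roll": 0},
    {"fingers": 85, "x": -90, "y": 80, "z": 0, "roll": 0},
    {"fingers": 85, "x": -120, "y": 106.6, "z": 0, "roll": 0},
    {"fingers": 85, "x": -150, "y": 133, "z": 0, "roll": 0},
  ],
)

```text
clock: 1.65
tcp_pos: [0.4719, 0.0557, 0.2566]
tool_rot: [-0.217, 0.976, 0.0, 0.0]
contact_force: [1.1, -2.0, 0.3]
finger_gap: 0.991
grip_force: 0.0
```

Emit:
step_arm(
  moves=[
    {"fingers": 85, "x": -26, "y": 23.5, "z": 0, "roll": -0.12},
    {"fingers": 85, "x": -52, "y": 47.5, "z": 0, "roll": -0.24},
    {"fingers": 85, "x": -52, "y": 47.5, "z": 0, "roll": -0.36},
    {"fingers": 85, "x": -52, "y": 47.5, "z": 0, "roll": -0.48},
    {"fingers": 85, "x": -52, "y": 47.5, "z": 0, "roll": -0.6},
  ],
)

```text
clock: 2.07
tcp_pos: [0.4988, 0.1194, 0.2559]
tool_rot: [-0.499, 0.867, 0.0, -0.0]
contact_force: [0.6, -0.3, 0.3]
finger_gap: 0.995
grip_force: 0.0
```

Emit:
step_arm(
  moves=[
    {"fingers": 85, "x": 0, "y": 0, "z": 0, "roll": -0.12},
    {"fingers": 85, "x": 0, "y": 0, "z": 0, "roll": -0.24},
    {"fingers": 85, "x": 0, "y": 0, "z": 0, "roll": -0.36},
    {"fingers": 85, "x": 0, "y": 0, "z": 0, "roll": -0.48},
    {"fingers": 85, "x": 0, "y": 0, "z": 0, "roll": -0.6},
  ],
)

```text
clock: 2.48
tcp_pos: [0.4987, 0.1186, 0.2563]
tool_rot: [0.732, -0.681, -0.0, -0.0]
contact_force: [-0.6, 0.2, -0.0]
finger_gap: 0.989
grip_force: 0.0
```

```bash
python3 where.py 0.4985 0.119 0.090 189.9
```

```text
2.4833 [0.4987 0.1186 0.2563] [[0.072, -0.997, 0.0], [-0.997, -0.072, 0.0], [-0.0, -0.0, -1.0]] [-0.6  0.2 -0. ] 0.989 0.0
mm in tool [-4.000e-01  1.000e-01  1.663e+02] roll -0.10085410975834641
```

Emit:
step_arm(
  moves=[
    {"fingers": 85, "x": 0, "y": 0, "z": 30, "roll": -0.1},
    {"fingers": 85, "x": 0, "y": 0, "z": 65, "roll": -0.1},
    {"fingers": 85, "x": 0, "y": 0, "z": 100, "roll": -0.1},
    {"fingers": 85, "x": 0, "y": 0, "z": 120, "roll": -0.1},
    {"fingers": 85, "x": 0, "y": 0, "z": 130, "roll": -0.1},
  ],
)

```text
clock: 2.9
tcp_pos: [0.4968, 0.1178, 0.1231]
tool_rot: [0.763, -0.646, -0.001, 0.002]
contact_force: [-0.1, -0.1, -0.1]
finger_gap: 0.993
grip_force: 0.0
```

Emit:
step_arm(
  moves=[
    {"fingers": 85, "x": 0, "y": 0, "z": 15, "roll": 0},
    {"fingers": 85, "x": 0, "y": 0, "z": 28, "roll": 0},
    {"fingers": 85, "x": 0, "y": 0, "z": 36, "roll": 0},
    {"fingers": 60, "x": 0, "y": 0, "z": 36, "roll": 0},
    {"fingers": 55, "x": 0, "y": 0, "z": 36, "roll": 0},
  ],
)

```text
clock: 3.32
tcp_pos: [0.4991, 0.1187, 0.0909]
tool_rot: [0.763, -0.646, 0.0, -0.0]
contact_force: [-0.8, -0.8, 0.3]
finger_gap: 0.743
grip_force: 0.0
```

```bash
python3 where.py 0.4985 0.119 0.090 189.9
python3 - <<'E'
from h import *
a=env.snapshot("side");b=env.snapshot("top")
c=np.hstack([cv2.resize(a["color"][130:260,220:350],(400,400)),cv2.resize(b["color"][130:260,170:300],(400,400))])
cv2.imwrite("pics/grasp.png",c[:,:,::-1])
E
```

```text
3.3167 [0.4991 0.1187 0.0909] [[0.165, -0.986, 0.001], [-0.986, -0.165, -0.0], [0.0, -0.001, -1.0]] [-0.8 -0.8  0.3] 0.743 0.0
mm in tool [-0.4  0.6  0.9] roll -0.006525266785128991
```

View pics/grasp.png

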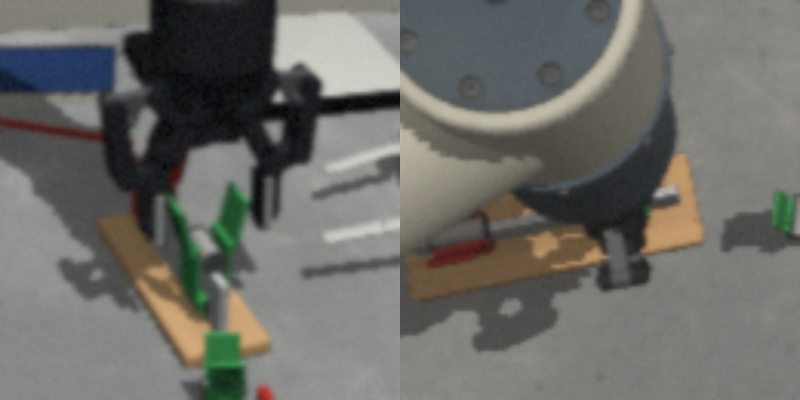

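The picture shows the fingers straddling both green levers: left finger at (165,215), right finger at (265,205), levers at (185,240) and (235,215). Next I close.

Emit:
step_arm(
  moves=[
    {"fingers": 45, "x": 0, "y": 0, "z": 0, "roll": 0},
    {"fingers": 35, "x": 0, "y": 0, "z": 0, "roll": 0},
    {"fingers": 20, "x": 0, "y": 0, "z": 0, "roll": 0},
    {"fingers": 20, "x": 0, "y": 0, "z": 0, "roll": 0},
    {"fingers": 20, "x": 0, "y": 0, "z": 0, "roll": 0},
  ],
  force=25,
)

```text
clock: 3.83
tcp_pos: [0.5015, 0.1195, 0.0938]
tool_rot: [0.764, -0.645, 0.002, -0.003]
contact_force: [-0.9, -0.9, 12.7]
finger_gap: 0.316
grip_force: 31.5
```

Emit:
step_arm(
  moves=[
    {"fingers": 20, "x": 0, "y": 0, "z": 0, "roll": 0},
    {"fingers": 20, "x": 0, "y": 0, "z": 0, "roll": 0},
    {"fingers": 20, "x": 0, "y": 0, "z": 0, "roll": 0},
  ],
)

```text
clock: 4.08
tcp_pos: [0.5015, 0.1195, 0.0938]
tool_rot: [0.764, -0.646, 0.002, -0.003]
contact_force: [0.2, 0.3, 11.4]
finger_gap: 0.313
grip_force: 31.5
```

Emit:
step_arm(
  moves=[
    {"fingers": 20, "x": 0, "y": 0, "z": -10, "roll": 0},
    {"fingers": 20, "x": 0, "y": 0, "z": -30, "roll": 0},
    {"fingers": 20, "x": 0, "y": 0, "z": -60, "roll": 0},
    {"fingers": 20, "x": 0, "y": 0, "z": -90, "roll": 0},
    {"fingers": 20, "x": 0, "y": 0, "z": -115, "roll": 0},
  ],
)

```text
clock: 4.5
tcp_pos: [0.4987, 0.1185, 0.2081]
tool_rot: [0.763, -0.646, 0.0, -0.001]
contact_force: [1.2, 0.3, -0.8]
finger_gap: 0.315
grip_force: 29.8
```

```bash
python3 where.py 0.4264 -0.1815 0.210 184.5
python3 - <<'E'
from h import *
a=env.snapshot("side");b=env.snapshot("top")
c=np.hstack([cv2.resize(a["color"][90:260,210:380],(500,500)),cv2.resize(b["color"][130:260,170:300],(300,500))])
cv2.imwrite("pics/lift.png",c[:,:,::-1])
E
```

```text
4.5 [0.4987 0.1185 0.2081] [[0.165, -0.986, 0.002], [-0.986, -0.165, 0.001], [-0.0, -0.002, -1.0]] [ 1.2  0.3 -0.8] 0.315 29.77363497018814
mm in tool [283.9 120.9  -2.2] roll 0.08752164053963973
```

View pics/lift.png

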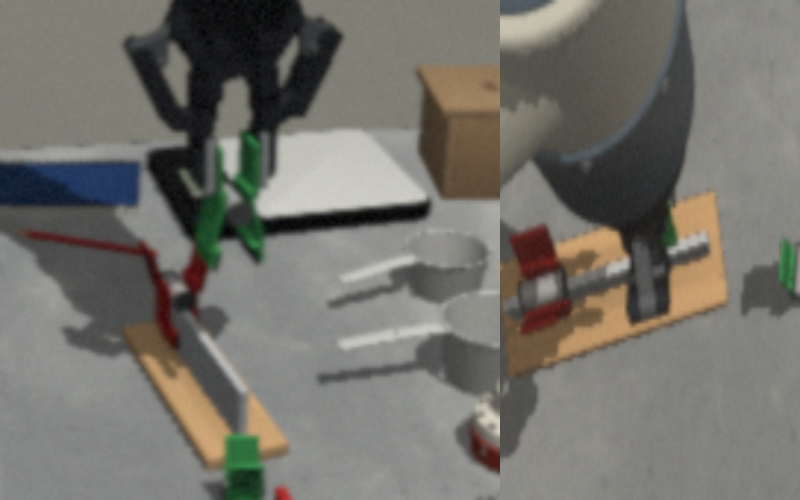

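The clip is held open and upright, with barrel at (240,212) and jaw tips at (208,265)/(262,258). It is clear of the rib, and the red clip hasn't moved. I'll carry it over.

Emit:
step_arm(
  moves=[
    {"fingers": 20, "x": 30, "y": 12.8, "z": 0, "roll": 0},
    {"fingers": 20, "x": 65, "y": 27.7, "z": 0, "roll": 0.04},
    {"fingers": 20, "x": 100, "y": 42.6, "z": 0, "roll": 0.088},
    {"fingers": 20, "x": 135, "y": 57.5, "z": 0, "roll": 0.088},
    {"fingers": 20, "x": 170, "y": 72.4, "z": 0, "roll": 0.088},
  ],
)

```text
clock: 5.02
tcp_pos: [0.4542, -0.0624, 0.2054]
tool_rot: [0.734, -0.679, -0.0, -0.0]
contact_force: [1.1, -0.9, -1.6]
finger_gap: 0.319
grip_force: 29.8
```

Emit:
step_arm(
  moves=[
    {"fingers": 20, "x": 35, "y": 11, "z": 0, "roll": 0},
    {"fingers": 20, "x": 70, "y": 23, "z": 0, "roll": 0},
    {"fingers": 20, "x": 100, "y": 33, "z": 0, "roll": 0},
    {"fingers": 20, "x": 117, "y": 38, "z": 0, "roll": 0},
    {"fingers": 20, "x": 117, "y": 38, "z": 0, "roll": 0},
  ],
)

```text
clock: 5.43
tcp_pos: [0.4252, -0.1832, 0.2053]
tool_rot: [0.733, -0.68, -0.0, 0.0]
contact_force: [0.0, -0.1, -0.1]
finger_gap: 0.314
grip_force: 29.8
```

```bash
python3 where.py 0.4264 -0.1815 0.210 184.5
python3 - <<'E'
from h import *
a=env.snapshot("side")
T=env.read_state()["tcp_pos"]
print(proj(a,[(.4264,-.1815,.1),(.4264,-.1815,T[2]-.034),(.4264,-.1815,T[2]-.076)]))
c=cv2.resize(a["color"][140:400,200:400],(460,598))
cv2.imwrite("pics/over_b.png",c[:,:,::-1])
E
```

```text
5.4333 [ 0.4252 -0.1832  0.2053] [[0.074, -0.997, -0.001], [-0.997, -0.074, -0.0], [0.0, 0.001, -1.0]] [ 0.  -0.1 -0.1] 0.314 29.77253884077072
mm in tool [-1.6 -1.3 -4.7] roll -0.004282931513229116
[[274.81172425 298.86041232]
 [275.11505644 256.76384403]
 [274.93081577 282.2344468 ]]
```

View pics/over_b.png

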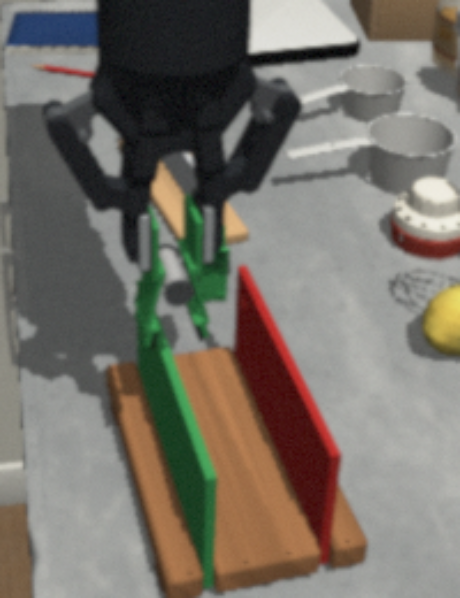

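The view shows the clip above the green board, with barrel at crop (178,280) and jaw tips at (152,340)/(203,333). They straddle the predicted edge midpoint at (172,365). Next I lower it.

Emit:
step_arm(
  moves=[
    {"fingers": 20, "x": -1, "y": -1, "z": 12, "roll": 0},
    {"fingers": 20, "x": -1, "y": -1, "z": 24, "roll": 0},
    {"fingers": 20, "x": -1, "y": -1, "z": 35, "roll": 0},
    {"fingers": 20, "x": -1, "y": -1, "z": 45, "roll": 0},
    {"fingers": 20, "x": -1, "y": -1, "z": 50, "roll": 0},
  ],
)

```text
clock: 5.9
tcp_pos: [0.4269, -0.1786, 0.154]
tool_rot: [0.734, -0.679, -0.001, 0.0]
contact_force: [-0.2, -0.7, -0.1]
finger_gap: 0.313
grip_force: 29.8
```

Emit:
step_arm(
  moves=[
    {"fingers": 20, "x": 0, "y": 0, "z": 4, "roll": 0},
    {"fingers": 20, "x": 0, "y": 0, "z": 8, "roll": 0},
    {"fingers": 20, "x": 0, "y": 0, "z": 11, "roll": 0},
    {"fingers": 20, "x": 0, "y": 0, "z": 13, "roll": 0},
    {"fingers": 20, "x": 0, "y": 0, "z": 13, "roll": 0},
  ],
)

```text
clock: 6.32
tcp_pos: [0.4277, -0.1795, 0.1425]
tool_rot: [0.734, -0.679, 0.0, -0.0]
contact_force: [0.2, 0.1, -1.6]
finger_gap: 0.318
grip_force: 29.8
```

Emit:
step_arm(
  moves=[
    {"fingers": 20, "x": 0, "y": 0, "z": 1, "roll": 0},
    {"fingers": 20, "x": 0, "y": 0, "z": 2, "roll": 0},
    {"fingers": 20, "x": 0, "y": 0, "z": 3, "roll": 0},
  ],
)

```text
clock: 6.57
tcp_pos: [0.4279, -0.1797, 0.142]
tool_rot: [0.734, -0.679, 0.001, -0.0]
contact_force: [-9.0, 7.0, 26.0]
finger_gap: 0.317
grip_force: 33.4
```

Emit:
step_arm(
  moves=[
    {"fingers": 36, "x": 0, "y": 0, "z": 1, "roll": 0},
    {"fingers": 46, "x": 0, "y": 0, "z": 2, "roll": 0},
    {"fingers": 56, "x": 0, "y": 0, "z": 2, "roll": 0},
    {"fingers": 66, "x": 0, "y": 0, "z": 2, "roll": 0},
    {"fingers": 72, "x": 0, "y": 0, "z": 2, "roll": 0},
  ],
)

```text
clock: 6.98
tcp_pos: [0.4276, -0.1796, 0.1372]
tool_rot: [0.734, -0.679, 0.0, 0.0]
contact_force: [0.3, -1.1, 0.7]
finger_gap: 0.843
grip_force: 0.0
```

Emit:
step_arm(
  moves=[
    {"fingers": 75, "x": 0, "y": 0, "z": 0, "roll": 0},
    {"fingers": 75, "x": 0, "y": 0, "z": -10, "roll": 0},
    {"fingers": 75, "x": 0, "y": 0, "z": -40, "roll": 0},
    {"fingers": 75, "x": 0, "y": 0, "z": -80, "roll": 0},
    {"fingers": 75, "x": 0, "y": 0, "z": -100, "roll": 0},
  ],
)

```text
clock: 7.4
tcp_pos: [0.4287, -0.1803, 0.2415]
tool_rot: [0.734, -0.679, 0.002, -0.001]
contact_force: [1.2, -0.4, 1.3]
finger_gap: 0.88
grip_force: 0.0
```

```bash
python3 - <<'E'
from h import *
a=env.snapshot("side");b=env.snapshot("top")
print(proj(a,[(.4264,-.1815,.1),(.4264,-.1965,.107)]))
c=np.hstack([cv2.resize(a["color"][200:360,220:340],(450,600)),cv2.resize(b["color"][150:290,340:420],(343,600))])
cv2.imwrite("pics/placed.png",c[:,:,::-1])
E
```

```text
[[274.81172425 298.86041232]
 [276.61586174 302.27398575]]
```

View pics/placed.png

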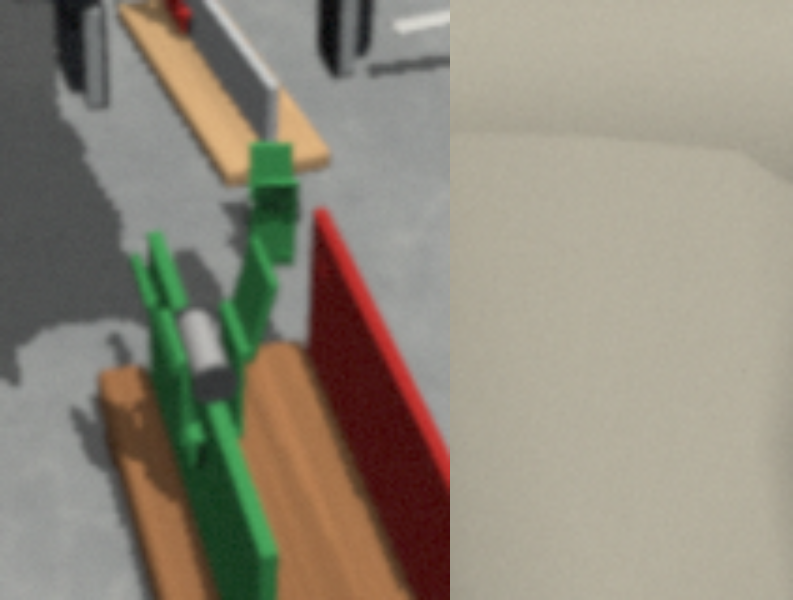

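The clip sits astride the green board, fully down. Its barrel's near end is at crop (212,382), i.e. image (276.5,301.9), and the prediction was (276.6,302.3). The fingers are well clear.

```bash
python3 -c "
from bench import env
print(env.job_done())"
```

```text
the job is handed in; nothing more can be done
None
```

The green clip is clipped on the middle of the green board's upper edge, upright and fully down, the red clip was left parked, and the job is handed in; the hand-in returned no verdict.

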